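# Put the cream pots away in the slide-cover case, in order of size

## Robot

A 6-joint arm with a two-finger parallel gripper is mounted at the origin on the work surface. World frame = base frame: x ahead of the robot, y to its left, z up, the work surface at z = 0. Lengths are in m, angles in rad, forces in N, time in s.
With the tool pointing down it reaches from about 0.35 to 0.975 m from the base axis. Payload 7.1 kg.
Tool frame: the origin (TCP) lies between the finger pads; the fingertips stand 25 mm ahead of it and the grasp point (between the pads) lies 6 mm ahead of it; z points along the fingers, y is the direction in which the jaws open and shut (so a half turn about z gives the same grasp; the last joint's range is limited). The gripper opens to 88 mm and grips with 3 to 60 N. Pads are 20 mm wide; open, the fingers measure 115 mm over their backs; the gripper's body (75 mm by 178 mm) begins 61 mm behind the grasp point.
Start: joints at [1.306, 0.423, 1.63, -0, 1.089, -0.019], TCP at [0.152, 0.606, 0.211] pointing down, gripper open.
Joint ranges: [-3, 3], [-0.9, 2.11], [0.09, 2.58], [-1.31, 4.45], [0.11, 2.69], [-2.54, 2.54]. Speed limits (rad/s): [2.39, 2.39, 3.01, 3.14, 3.14, 3.14].

## Interface

Orientations are given as a unit quaternion [w, x, y, z].
In Python, from rig import * gives the robot as it stands. Calls block until the motion is done:
- goto(position, orientation): joint-space move of the TCP to a pose.
- servo_line(position, vel=0.15, frame=None, until_force=None): straight line of the TCP; frame=None keeps the orientation; vel is the mean speed in m/s. With until_force (N) it stops when the force on the tool has changed by that much, and returns True; else False.
- set_joints(angles): joint-space move.
- grip(opening, f_grip=None): finger opening in m; f_grip is the grip in N (None keeps the last); returns when the fingers have stopped.
- pause(seconds).
- ik(position, orientation): joint angles nearest the present ones, or None.
- read_state(): the state.
- get_image(name): name is "scene" or "top" or "wrist"; returns the picture (384x512x3 uint8, red, green, blue); there is no depth.
- camera_info(name): a dict with "camera_matrix" (3x3 intrinsics, pixels), "R" (3x3) and "t" (3): a world point X has camera coordinates R X + t; the wrist camera has in their place "hand_eye" (4x4, takes a point from camera to tool coordinates, whose origin is the TCP and whose axes are the flange's). Camera axes: x right, y down, z forward; pixel columns grow to the right and rows downward; lengths in m; the calibration is good to about 2 mm. A picture is of the moment at which its call begins: read the wrist's pose just before it. camera_info takes no time and is no camera call.
A pose or a line that the arm cannot do raises PlanningError and nothing moves.
- hand_in(): hands the job in, once; it reports no verdict.
The state is a dict: "time": time; "joints": joint angles; "qvel": joint speeds; "effort": joint torques, N m; "ee_pos": TCP position; "tcp_rot": TCP orientation; "ft_force": force on the tool from outside, world axes, zero at the start; "ft_torque": the same for the moment, N m; "finger_gap": finger opening in m.
Only numpy, scipy, OpenCV 4.12 (cv2) and the standard library are available. Lean on these libraries where they do the work, as an engineer would, in place of code of your own. Each camera call takes 0.05 s, during which the arm holds its last target.

## Task

Put the four cream pots away in the white slide-cover case on the dresser: slide the clear cover all the way back, set the pots down gently one by one, upright and in the middle of the felt pads, in order of size with the largest in the first compartment (the widest, beside the end where the cover's pull rests when shut) down to the smallest in the fourth, then slide the cover fully shut. Do not drop a pot, knock one over, or push the lipsticks, the jewelry dish, the brush cup or the fan out of their places.

Things in the scene. Friction and masses are not known exactly. Their poses are not given: they have to be found in the camera images.
- pot_a_mid (a point): The largest of four round cream pots of one set (white glass, flat brown wooden screw lid), a plain upright cylinder 54 mm across and 30 mm high, 95 g or up to a third more or less. The point is its centre, half-way up; z is its upright axis. It starts upright on the dresser top (height 0).
- pot_b_mid (a point): The second largest of four round cream pots of one set (white glass, flat brown wooden screw lid), a plain upright cylinder 44 mm across and 28 mm high, 62 g or up to a third more or less. The point is its centre, half-way up; z is its upright axis. It starts upright on the dresser top (height 0).
- pot_c_mid (a point): The third largest of four round cream pots of one set (white glass, flat brown wooden screw lid), a plain upright cylinder 35 mm across and 26 mm high, 38 g or up to a third more or less. The point is its centre, half-way up; z is its upright axis. It starts upright on the dresser top (height 0).
- pot_d_mid (a point): The smallest of four round cream pots of one set (white glass, flat brown wooden screw lid), a plain upright cylinder 26 mm across and 24 mm high, 22 g or up to a third more or less. The point is its centre, half-way up; z is its upright axis. It starts upright on the dresser top (height 0).
- seat_a (a point): Centre of the flat grey felt pad (58 mm across) for the largest pot, in the first (widest, by the end wall where the shut cover's pull is) compartment of the white case; floor 4 mm above the dresser. x: across the case; y: along it, the way the cover opens, first to fourth; z up. The compartment is 70 mm along y, 116 mm along x, pad in its middle. The end wall is 41 mm high; the case is 290 x 128 mm, fixed.
- seat_b (a point): Centre of the flat grey felt pad (48 mm across) for the second largest pot, in the second compartment of the white case; floor 4 mm above the dresser. x: across the case; y: along it, the way the cover opens, first to fourth; z up. The compartment is 60 mm along y, 116 mm along x, pad in its middle. The dividers stand 16 mm above the dresser.
- seat_c (a point): Centre of the flat grey felt pad (39 mm across) for the third largest pot, in the third compartment of the white case; floor 4 mm above the dresser. x: across the case; y: along it, the way the cover opens, first to fourth; z up. The compartment is 52 mm along y, 116 mm along x, pad in its middle. The case's long walls stand 44 mm above the dresser.
- seat_d (a point): Centre of the flat grey felt pad (30 mm across) for the smallest pot, in the fourth (narrowest) compartment of the white case; floor 4 mm above the dresser. x: across the case; y: along it, the way the cover opens, first to fourth; z up. The compartment is 42 mm along y, 116 mm along x, pad in its middle. Past it the case is a solid deck 52 mm long, whose grooves hold the open cover.
- cover (a joint): How far the case's clear flat cover is slid open, m: 0 fully shut, 0.231 fully back. It slides level in grooves, from the first compartment towards the fourth and out past the deck end; it needs about 2 N and stays where it is left. It may start a little open. Its underside is 38 mm and its top 41 mm above the dresser.
- pull (a point): Centre of the white pull, an upright bar on top of the cover near its first-compartment end: 50 mm long across the case (x), 12 mm thick along the sliding direction (y), 22 mm high (from 41 to 63 mm above the dresser). It moves with the cover. Axes as for the pads: y is the opening direction.
Not all that is in view belongs to the job. What is shaped like the part that bears pot_d_mid but green is not meant.

How it is judged:
On the way, in this order (a step that is already met when the one before it is completed fails the run):
1. the cover is slid all the way back (at least 210 of its 231 mm) (value of joint cover above 0.21 m), for 0.2 s.
2. the four pots stand released in their compartments in order of size, the cover still open (horizontal distance between pot_a_mid and seat_a below 0.014 m and z of pot_a_mid in the frame of seat_a below 0.019 m and angle between each of pot_a_mid, pot_b_mid, pot_c_mid, pot_d_mid's own z axis and vertical below 0.12 rad and horizontal distance between pot_b_mid and seat_b below 0.014 m and z of pot_b_mid in the frame of seat_b below 0.018 m and horizontal distance between pot_c_mid and seat_c below 0.014 m and z of pot_c_mid in the frame of seat_c below 0.017 m and horizontal distance between pot_d_mid and seat_d below 0.014 m and z of pot_d_mid in the frame of seat_d below 0.016 m and contact force between the fingers and pot_a below 0.1 N and contact force between the fingers and pot_b below 0.1 N and contact force between the fingers and pot_c below 0.1 N and contact force between the fingers and pot_d below 0.1 N and value of joint cover above 0.19 m), for 0.2 s.
At the end, for the whole second after the job is handed in: Each pot stands upright (within 0.12 rad) on the floor of its own compartment, its centre within 14 mm of the centre of its pad, largest in the first compartment to smallest in the fourth, at rest and released; the cover is shut to within 4 mm (horizontal distance between pot_a_mid and seat_a below 0.014 m and z of pot_a_mid in the frame of seat_a below 0.019 m and angle between each of pot_a_mid, pot_b_mid, pot_c_mid, pot_d_mid's own z axis and vertical below 0.12 rad and horizontal distance between pot_b_mid and seat_b below 0.014 m and z of pot_b_mid in the frame of seat_b below 0.018 m and horizontal distance between pot_c_mid and seat_c below 0.014 m and z of pot_c_mid in the frame of seat_c below 0.017 m and horizontal distance between pot_d_mid and seat_d below 0.014 m and z of pot_d_mid in the frame of seat_d below 0.016 m and linear speed of each of pot_a, pot_b, pot_c, pot_d below 0.01 m/s and value of joint cover below 0.004 m); the robot touches nothing.
It fails at once if a pot is dropped (falls freely at more than 0.6 m/s, a drop of about 2 cm) ((linear speed of pot_a above 0.6 m/s and contact force between anything else and pot_a below 0.02 N) or (linear speed of pot_b above 0.6 m/s and contact force between anything else and pot_b below 0.02 N) or (linear speed of pot_c above 0.6 m/s and contact force between anything else and pot_c below 0.02 N) or (linear speed of pot_d above 0.6 m/s and contact force between anything else and pot_d below 0.02 N)).
It fails at once if a pot is knocked over (angle between any of pot_a_mid, pot_b_mid, pot_c_mid, pot_d_mid's own z axis and vertical above 1 rad).
It fails at once if a lipstick, the jewelry dish, the brush cup or the fan is pushed more than 25 mm from its place (distance of any of lipstick_1, lipstick_2, jewelry_dish, brush_cup, mini_fan from where it was at the start of the episode above 0.025 m).
It also fails if it takes over 144 s, if anything falls off the work surface, if the arm or the gripper's body presses on something with over 40 N, if the wrist force passes 120 N, or if a joint passes its speed limit or range.

## Working session

There is one attempt and no reset: what is moved stays moved. The work goes in short steps, each a Python script; the robot and the scene stay as the last script left them, time stands still between calls to the robot, and variables do not carry over. Pictures are saved under pics/ and viewed, and the job is handed in when it is done.

```bash
ls; mkdir -p pics
python3 - <<'E'
from rig import *
import cv2,numpy as np
np.set_printoptions(precision=4,suppress=True)
for n in ["scene","top","wrist"]:
    s=read_state(); im=get_image(n); cv2.imwrite(f"pics/{n}0.png",im[:,:,::-1])
    print(n,camera_info(n))
print(read_state())
E
```

```text
pics
scene {'camera_matrix': array([[496.6531,   0.    , 252.5086],
       [  0.    , 496.6531, 190.4194],
       [  0.    ,   0.    ,   1.    ]]), 'R': array([[ 0.871 ,  0.4912,  0.0071],
       [ 0.3161, -0.5494, -0.7734],
       [-0.3761,  0.6759, -0.6338]]), 't': array([-0.4511, -0.1031,  1.3872])}
top {'camera_matrix': array([[417.7653,   0.    , 258.0361],
       [  0.    , 417.7653, 194.1433],
       [  0.    ,   0.    ,   1.    ]]), 'R': array([[-0.019 , -0.9994,  0.0275],
       [-0.9848,  0.014 , -0.1731],
       [ 0.1726, -0.0303, -0.9845]]), 't': array([-0.001 ,  0.4985,  0.8903])}
wrist {'camera_matrix': array([[343.5342,   0.    , 254.1299],
       [  0.    , 343.5342, 191.8231],
       [  0.    ,   0.    ,   1.    ]]), 'hand_eye': array([[-0.0006, -0.9598, -0.2808,  0.0776],
       [ 1.    , -0.0009,  0.0009, -0.0002],
       [-0.0012, -0.2808,  0.9598, -0.1729],
       [ 0.    ,  0.    ,  0.    ,  1.    ]])}
{'time': 0.15, 'joints': array([ 1.306 ,  0.4237,  1.6305,  0.    ,  1.0886, -0.019 ]), 'qvel': array([-0.0011, -0.0007, -0.002 , -0.0001,  0.0024, -0.0001]), 'effort': array([  0.0014, -54.499 , -27.3921,   0.0644,   0.0205,  -0.0001]), 'ee_pos': array([0.1519, 0.6058, 0.2102]), 'tcp_rot': array([-0.0001,  0.1226,  0.9925, -0.0006]), 'ft_force': array([ 0.074 ,  0.1926, -0.3437]), 'ft_torque': array([ 0.0361, -0.0233, -0.0408]), 'finger_gap': 0.08728841333873236}
```

View pics/scene0.png

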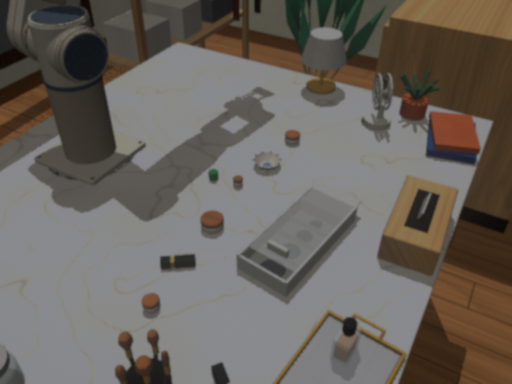

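View pics/top0.png

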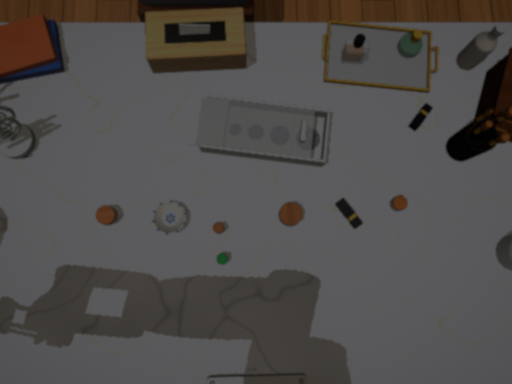

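View pics/wrist0.png

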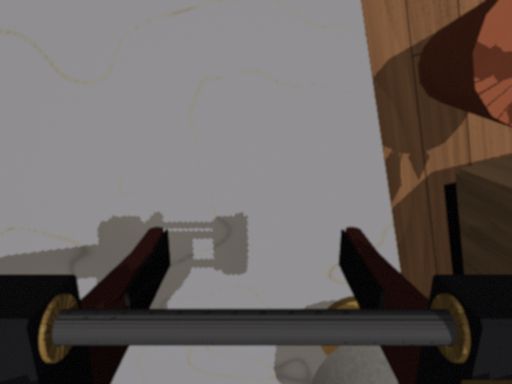

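The top view shows orange lids at about (291,213), (107,215), (400,203) and (219,228), with the green decoy at (222,258). The case spans (200..330, 97..163), with its pull near (304,130). I'll zoom in.

Run:
```python
import cv2,numpy as np
im=cv2.imread("pics/top0.png")
c=im[85:175,185:345]; cv2.imwrite("pics/z1.png",cv2.resize(c,None,fx=5,fy=5,interpolation=cv2.INTER_CUBIC))
c=im[180:270,90:250]; 
cv2.imwrite("pics/z2.png",cv2.resize(im[180:270,90:410],None,fx=2.5,fy=2.5,interpolation=cv2.INTER_CUBIC))
hsv=cv2.cvtColor(im,cv2.COLOR_BGR2HSV)
m=((hsv[...,0]<15)&(hsv[...,1]>110)&(hsv[...,2]>60)).astype('uint8'); m[:180]=0;m[280:]=0
n,l,s,ce=cv2.connectedComponentsWithStats(m)
for i in range(1,n):
    if s[i,4]>20: print(s[i],ce[i])
```

```text
[393 196  14  14 155] [399.35483871 202.63225806]
[280 203  22  22 394] [290.41624365 213.52538071]
[ 96 206  19  18 262] [105.17938931 214.51908397]
[214 223  10  10  77] [218.15584416 227.44155844]
```

View pics/z1.png

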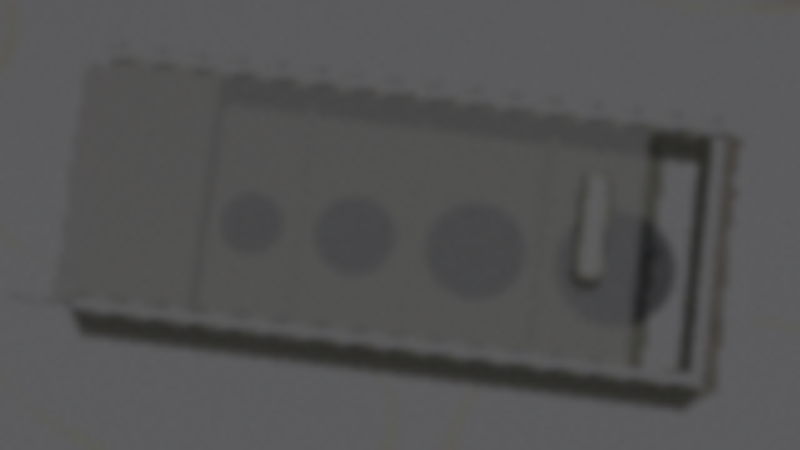

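View pics/z2.png

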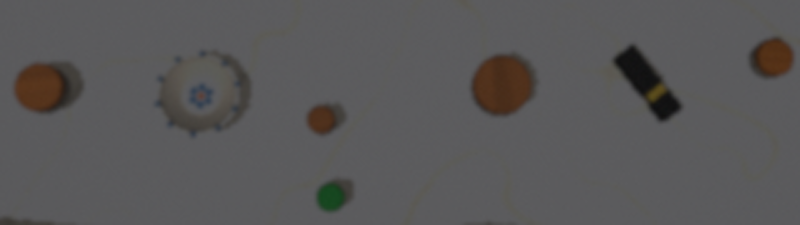

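```bash
cat > h.py <<'E'
from rig import *
import cv2,numpy as np
from scipy.spatial.transform import Rotation as Ro
np.set_printoptions(precision=4,suppress=True)
def cam(name,st=None):
    ci=camera_info(name); K=ci["camera_matrix"]
    if name!="wrist": return K,ci["R"].T,-ci["R"].T@ci["t"]
    q=st["tcp_rot"]; Rt=Ro.from_quat([q[1],q[2],q[3],q[0]]).as_matrix(); H=ci["hand_eye"]
    return K,Rt@H[:3,:3],Rt@H[:3,3]+st["ee_pos"]
def p2w(c,uv,z):
    K,R,o=c; d=R@np.linalg.solve(K,[uv[0],uv[1],1.]); return o+d*(z-o[2])/d[2]
def w2p(c,X):
    K,R,o=c; p=K@(R.T@(np.asarray(X)-o)); return p[:2]/p[2]
def down(yaw):  # jaw direction (tool y) at angle yaw from world x, tool z down
    y=np.array([np.cos(yaw),np.sin(yaw),0]); z=np.array([0,0,-1.]); x=np.cross(y,z)
    q=Ro.from_matrix(np.c_[x,y,z]).as_quat(); return np.array([q[3],q[0],q[1],q[2]])
def snap(name,f):
    st=read_state(); im=get_image(name); cv2.imwrite(f,im[:,:,::-1]); return st,im[:,:,::-1].copy()
E
python3 - <<'E'
from h import *
c=cam("top")
print("cam",c[2])
for n,uv,h in [("a",(290.9,213.8),.03),("b",(105.9,214.8),.028),("c",(399.5,202.8),.026),("d",(218.3,227.6),.024)]:
    print(n,p2w(c,uv,h))
P=[]
for n,uv in [("sd",(252,222)),("sc",(355,235)),("sb",(475,250)),("sa",(617,266))]:
    p=p2w(c,(185+(uv[0]+.5)/5-.5,85+(uv[1]+.5)/5-.5),.004); P.append(p); print(n,p)
P=np.array(P); d=np.diff(P,axis=0); print(np.linalg.norm(d,axis=1),np.degrees(np.arctan2(-d[:,1],-d[:,0])))
print("pull",p2w(c,(185+592/5,85+228/5),.063))
for uv in [(92,66),(740,138),(712,400),(57,300)]: print(p2w(c,(185+uv[0]/5,85+uv[1]/5),.044))
E
```

```text
cam [0.3373 0.0191 0.9629]
a [ 0.4548 -0.0829  0.03  ]
b [0.4592 0.3307 0.028 ]
c [ 0.4768 -0.3336  0.026 ]
d [0.4269 0.0808 0.024 ]
sd [0.6644 0.0417 0.004 ]
sc [ 0.6575 -0.0075  0.004 ]
sb [ 0.6494 -0.0649  0.004 ]
sa [ 0.6407 -0.1328  0.004 ]
[0.0497 0.0579 0.0685] [81.9323 82.0037 82.7298]
pull [ 0.639  -0.1137  0.063 ]
[0.7261 0.1132 0.044 ]
[ 0.6884 -0.1873  0.044 ]
[ 0.5634 -0.1682  0.044 ]
[0.6137 0.1287 0.044 ]
```

Every measurement fits the given sizes: pad spacings are 50, 58 and 68 mm, the case yaw is about 82°, and everything is within reach. Next is a closer wrist view to refine the case and pots.

Run:
```python
from h import *
t0=read_state()["time"]
goto([0.30,0.50,0.30],down(np.radians(82-180)) ) if False else None
for y in (82,-98):
    print(y,ik([0.52,-0.04,0.25],down(np.radians(y))))
goto([0.52,-0.04,0.27],down(np.radians(-98)))
print(read_state()["time"]-t0, read_state()["joints"],read_state()["ee_pos"])
snap("wrist","pics/w1.png")
```

```text
82 [-0.0996  0.2239  1.8199 -0.      1.0978 -1.5308]
-98 [-0.0996  0.2239  1.8199 -0.      1.0978  1.6108]
2.6333 [-0.0985  0.202   1.7987  0.0001  1.1409  1.6106] [ 0.5201 -0.0394  0.2699]
```

View pics/w1.png

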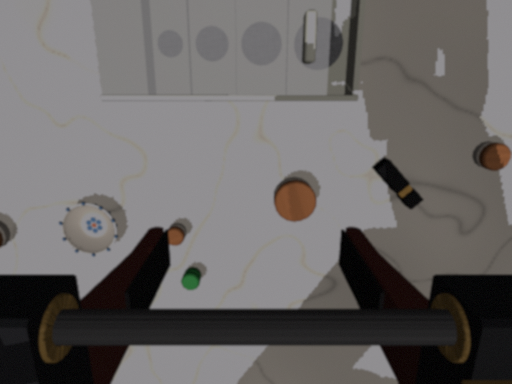

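The wrist view shows the pads at about (171,43), (212,43), (262,43) and (319,43). The pull is at (310,36), pot a at (296,200), pot d at (176,236) and pot c at (495,156).

Run:
```python
from h import *
im=cv2.imread("pics/w1.png")
cv2.imwrite("pics/w1z.png",cv2.resize(im[0:110,85:370],None,fx=2.8,fy=2.8,interpolation=cv2.INTER_CUBIC))
c=cam("wrist",read_state()); ct=cam("top")
for n,uv in [("sd",(171,43)),("sc",(212,43)),("sb",(262,43)),("sa",(319,43))]: print(n,p2w(c,uv,.004))
print("pull",p2w(c,(310,36.5),.063))
for n,uv,h in [("a",(295.5,199.5),.03),("c",(497,156),.026),("d",(176,235.5),.024)]: print(n,p2w(c,uv,h))
```

```text
sd [0.6638 0.0402 0.004 ]
sc [ 0.657  -0.0078  0.004 ]
sb [ 0.6488 -0.0663  0.004 ]
sa [ 0.6395 -0.133   0.004 ]
pull [ 0.641  -0.1133  0.063 ]
a [ 0.459 -0.083  0.03 ]
c [ 0.4793 -0.3338  0.026 ]
d [0.4292 0.0779 0.024 ]
```

View pics/w1z.png

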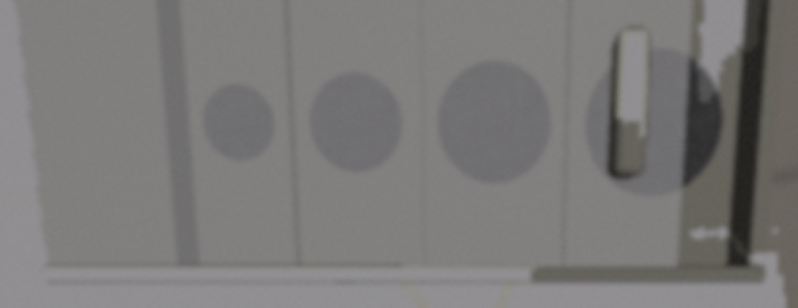

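```bash
cat >> h.py <<'E'
U=np.array([np.cos(np.radians(82.)),np.sin(np.radians(82.)),0])
SEAT={"a":np.array([.6398,-.133,0]),"b":np.array([.6490,-.0658,0]),"c":np.array([.6572,-.0077,0]),"d":np.array([.6640,.0407,0])}
POT={"a":[.457,-.083],"b":[.4605,.3300],"c":[.478,-.3337],"d":[.428,.0792]}
DIA=dict(a=.054,b=.044,c=.035,d=.026)
QC=down(np.radians(-98))
E
python3 - <<'E'
from h import *
t0=read_state()["time"]
p=np.array([.641,-.1133,0])
goto(p+[0,0,.13],QC)
grip(.045,10)
print(servo_line(p+[0,0,.0705],vel=.12,until_force=6), read_state()["ee_pos"])
grip(0.0,12)
s=read_state();print(s["finger_gap"],s["ee_pos"],s["ft_force"],s["time"]-t0)
snap("wrist","pics/w2.png")
E
```

```text
False [ 0.6413 -0.1134  0.0706]
5.8297001401684556e-05 [ 0.641  -0.1133  0.0705] [ 0.1386 -0.8514 -1.4265] 3.0917
```

View pics/w2.png

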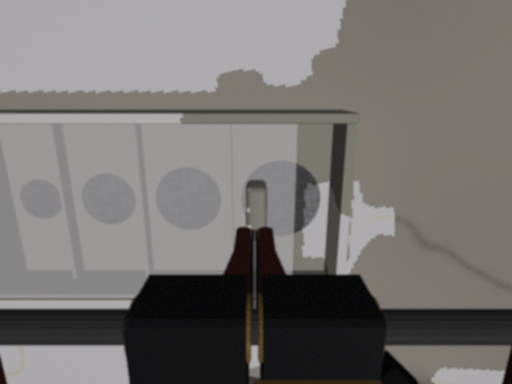

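Run:
```python
from h import *
s=read_state();c=cam("wrist",s)
print(p2w(c,(257,182),.063),p2w(c,(257,228),.063),p2w(c,(257,228),.041)); print(w2p(c,s["ee_pos"]-[0,0,.025]),w2p(c,s["ee_pos"]-[0,0,.006]))
for uv in [(40,199),(108,198),(188,198),(281,198)]: print(p2w(c,uv,.004))
print(read_state()["ee_pos"],c[2])
```

```text
[ 0.6698 -0.1188  0.063 ] [ 0.6432 -0.1151  0.063 ] [ 0.6343 -0.114   0.041 ]
[254.3993 220.8449] [254.385  233.0758]
[0.6639 0.0418 0.004 ]
[ 0.6577 -0.0076  0.004 ]
[ 0.6495 -0.0655  0.004 ]
[ 0.6401 -0.1327  0.004 ]
[ 0.641  -0.1133  0.0705] [ 0.7168 -0.1241  0.2434]
```

Run:
```python
from h import *
_,im=snap("scene","pics/s2.png")
c=cam("scene"); s=read_state()
print(s["finger_gap"],w2p(c,s["ee_pos"]-[0,0,.025]),w2p(c,[.645,-.1133,.063]))
cv2.imwrite("pics/s2z.png",cv2.resize(im[170:300,220:380],None,fx=4.5,fy=4.5,interpolation=cv2.INTER_CUBIC))
cv2.imwrite("pics/w2z.png",cv2.resize(cv2.imread("pics/w2.png")[100:300,160:360],None,fx=3,fy=3,interpolation=cv2.INTER_CUBIC))
```

```text
0.00033313378412889994 [277.2478 250.8396] [279.2849 245.6433]
```

View pics/s2z.png

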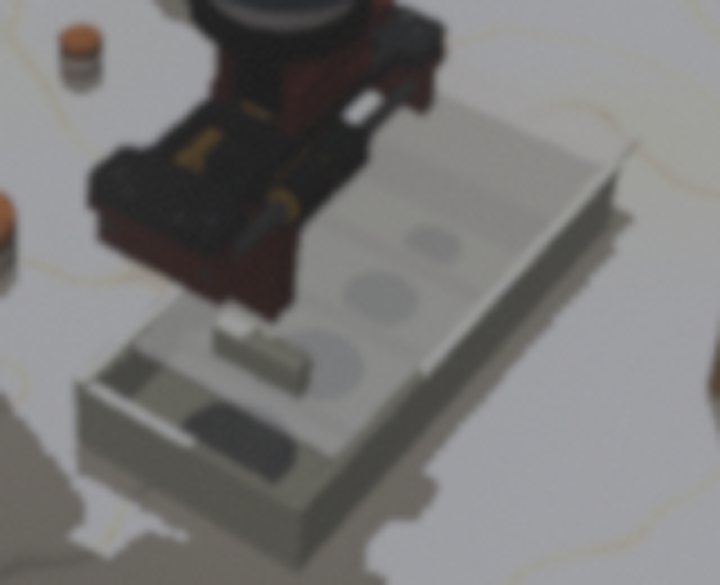

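View pics/w2z.png

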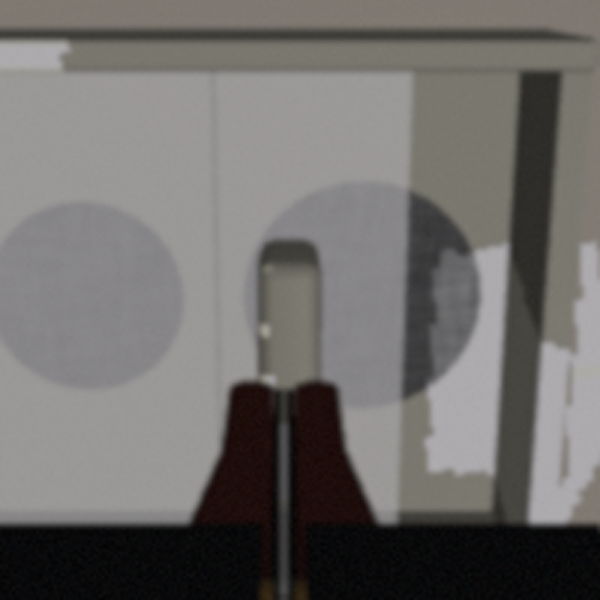

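The fingers closed with nothing between them. In the pictures they seem to sit above the bar instead of astride it. I'll probe gently downwards to find the true fingertip height.

Run:
```python
from h import *
s=read_state();c=cam("scene")
for dz in (.055,.0,-.025): print(dz,w2p(c,s["ee_pos"]+[0,0,dz]))
p=s["ee_pos"].copy(); p[2]-=.02
r=servo_line(p,vel=.02,until_force=3); s=read_state()
print(r,s["ee_pos"],s["ft_force"],s["finger_gap"])
```

```text
0.055 [278.7979 222.8952]
0.0 [277.7157 242.404 ]
-0.025 [277.2478 250.8396]
True [ 0.6408 -0.1132  0.0514] [-0.8669  0.555   4.5035] 0.0005440342101914152
```

Run:
```python
from h import *
_,im=snap("scene","pics/s3.png"); _,iw=snap("wrist","pics/w3.png")
a=cv2.resize(im[190:290,230:350],(600,500),interpolation=cv2.INTER_CUBIC)
b=cv2.resize(iw[100:300,160:360],(500,500),interpolation=cv2.INTER_CUBIC)
cv2.imwrite("pics/sw3.png",cv2.resize(np.hstack([a,b]),(800,364)))
c=cam("wrist",read_state());print(p2w(c,(257,182),.063))
```

```text
[ 0.6746 -0.1193  0.063 ]
```

View pics/sw3.png

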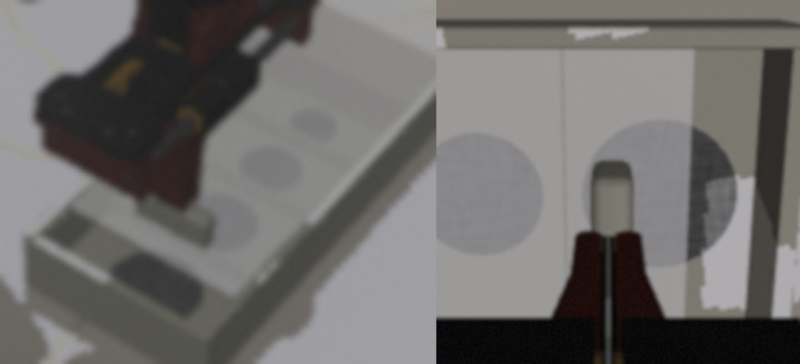

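The fingers touch the bar's top (z 0.063) with the TCP reported at 0.052. So the real fingertips are about 11 mm behind the reported TCP, where the spec says 25 mm ahead. That matches the finger geometry in the wrist images. I'll work with the measured tip height, and probe the cover to confirm it.

Run:
```python
from h import *
t0=read_state()["time"]
C=np.array([.644,-.1133,0])
p=read_state()["ee_pos"].copy(); p[2]=.085
servo_line(p,vel=.15)
grip(.05,12)
servo_line(C+[0,0,.045],vel=.12,until_force=8)
r=servo_line(C+[0,0,.020],vel=.03,until_force=3); s=read_state()
print(r,s["ee_pos"],s["ft_force"],s["time"]-t0,s["finger_gap"])
if r:
    servo_line(s["ee_pos"]+[0,0,.004],vel=.05)
    grip(0.0,12); s=read_state(); print(s["finger_gap"],s["ee_pos"],s["ft_force"],s["time"])
    snap("wrist","pics/w4.png")
```

```text
True [ 0.6441 -0.1133  0.0294] [-1.1358 -0.1822  5.3454] 2.3332999999999995 0.05007876266959687
0.011916926124612717 [ 0.6441 -0.1134  0.0333] [-0.0837 -0.2693  0.3711] 10.275
```

View pics/w4.png

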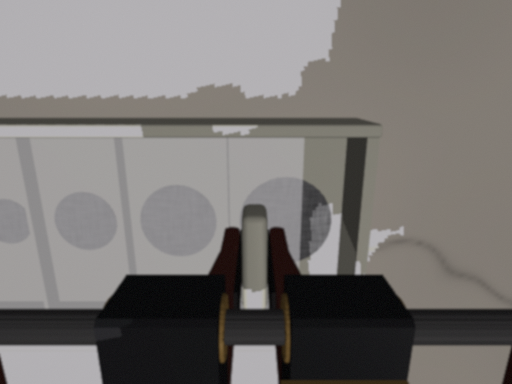

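The bar is gripped at an 11.9 mm gap. The cover contact confirms the tip sits at TCP z + 0.0115. Now I'll slide it open.

Run:
```python
from h import *
s0=read_state(); 
r=servo_line(s0["ee_pos"]+.250*U,vel=.08,until_force=14); s=read_state()
d=s["ee_pos"]-s0["ee_pos"]
print(r,s["ee_pos"],d@U,d,s["ft_force"],s["finger_gap"],s["time"])
snap("wrist","pics/w5.png")
```

```text
True [0.672  0.0852 0.0332] 0.20052484505289925 [ 0.0279  0.1986 -0.0001] [-0.0871 -7.6992  5.9381] 0.012014995422799421 12.5583
```

View pics/w5.png

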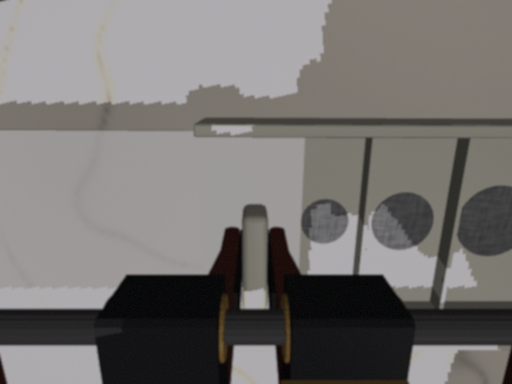

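Run:
```python
from h import *
s=read_state();c=cam("wrist",s)
e=p2w(c,(304,220),.041);d=p2w(c,(324.5,220.5),.004);print(e,d,(d-e)@U)
for uv in [(402,221),(496,220)]: print(p2w(c,uv,.004))
c=cam("wrist",dict(s,ee_pos=np.array([.52,-.0394,.2699]),tcp_rot=s["tcp_rot"]))
a=p2w(c,(85+690/2.8,40),.041);b=p2w(c,(85+765/2.8,40),.041); print("gap at start",(a-b)@U)
snap("scene","pics/s5.png")
```

```text
[0.6815 0.0582 0.041 ] [0.6643 0.0415 0.004 ] -0.018902473271959288
[ 0.6572 -0.0069  0.004 ]
[ 0.6496 -0.0658  0.004 ]
gap at start 0.02895084660333925
```

View pics/s5.png

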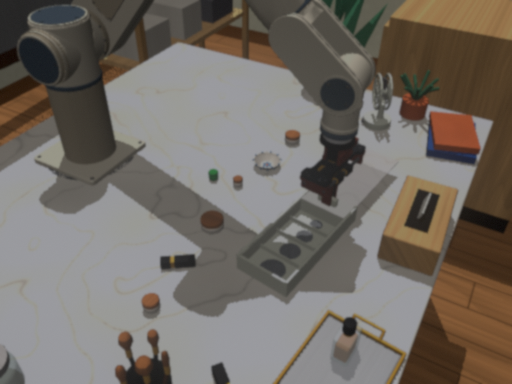

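The travel was 200.5 mm after a start about 30 mm open, and the cover edge has cleared compartment 4, so it is fully open. I'll release it and place pot a first, with its shape giving the clearest check.

```bash
cat >> h.py <<'E'
QX=down(np.radians(-8.))
def pick(n,q=QX,zt=-.0085,up=.10):
    P=np.array([*POT[n],0.]); w=DIA[n]+.022
    goto(P+[0,0,up],q); grip(min(w,.087),15)
    r=servo_line(P+[0,0,zt+.012],vel=.15,until_force=5)
    r2=servo_line(P+[0,0,zt],vel=.04,until_force=3)
    grip(DIA[n]-.02,15); s=read_state()
    print(n,"desc",r,r2,"gap",s["finger_gap"],s["ee_pos"],s["ft_force"],s["time"])
    if r or r2 or abs(s["finger_gap"]-DIA[n])>.005: print("CHECK"); return None
    z=s["ee_pos"][2]
    servo_line(s["ee_pos"]*[1,1,0]+[0,0,up],vel=.15)
    print("lifted gap",read_state()["finger_gap"]); return z
def place(n,z,q=QX,up=.10):
    S=SEAT[n]
    goto(S+[0,0,up],q)
    servo_line(S+[0,0,z+.004+.010],vel=.12,until_force=6)
    r=servo_line(S+[0,0,z+.004],vel=.03,until_force=2.5)
    s=read_state(); print(n,"place",r,s["ee_pos"],s["ee_pos"][2]-z,s["ft_force"])
    grip(DIA[n]+.012,15); pause(.1)
    servo_line(S+[0,0,up],vel=.15); print("t",read_state()["time"])
E
python3 - <<'E'
from h import *
grip(.04); s=read_state(); servo_line(s["ee_pos"]+[0,0,.10],vel=.15)
print(ik([.457,-.083,.1],QX),ik([.457,-.083,.1],down(np.radians(172))))
z=pick("a"); print(z)
open("z.txt","w").write(str(z))
snap("wrist","pics/w6.png")
E
```

```text
[-0.2053  0.3695  2.0533 -0.      0.7188 -0.0657] None
a desc False False gap 0.05376569566447878 [ 0.457  -0.083  -0.0084] [0.1203 0.2797 1.7068] 18.2083
lifted gap 0.053199598288691655
-0.008406526832519294
```

View pics/w6.png

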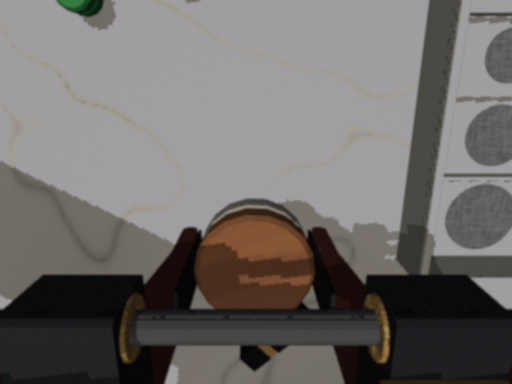

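Pot a is held level, with the lid centred near (254,260) between the fingers. Next I place it.

```bash
python3 - <<'E'
from h import *
place("a",float(open("z.txt").read()))
snap("top","pics/t7.png"); snap("wrist","pics/w7.png")
E
python3 -c "
import cv2;im=cv2.imread('pics/t7.png')[80:270,80:420];cv2.imwrite('pics/t7z.png',cv2.resize(im,None,fx=2.3,fy=2.3,interpolation=cv2.INTER_CUBIC))"
```

```text
a place True [ 0.64   -0.133  -0.0045] 0.003908304894419151 [-1.0505  0.1449  4.1836]
t 22.6333
```

View pics/w7.png

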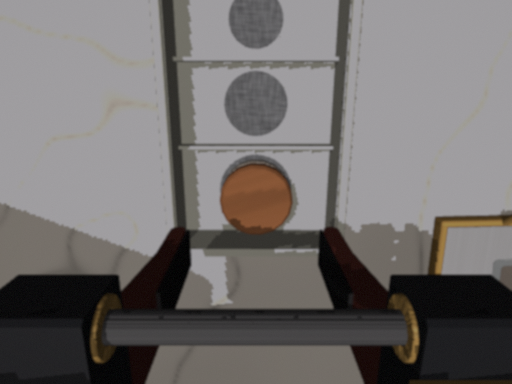

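View pics/t7z.png

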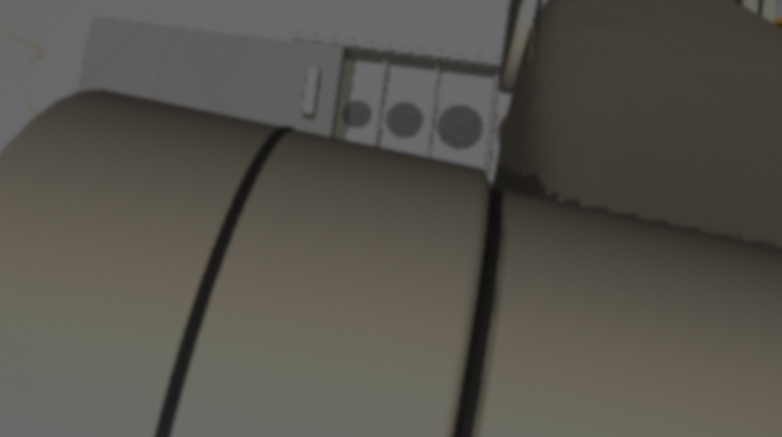

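Pot a is upright and centred on pad 1, lid at (256,198). Next is b.

```bash
python3 - <<'E'
from h import *
z=pick("b")
snap("wrist","pics/w8.png")
if z is not None: place("b",z)
snap("wrist","pics/w9.png")
print(read_state()["joints"])
E
python3 -c "
import cv2,numpy as np
cv2.imwrite('pics/j.png',cv2.resize(np.hstack([cv2.imread('pics/w8.png'),cv2.imread('pics/w9.png')]),(800,300)))"
```

```text
b desc False False gap 0.043689957031830214 [ 0.4606  0.33   -0.0084] [ 0.1996 -0.555   0.293 ] 26.475
lifted gap 0.043927365190370785
b place True [ 0.6491 -0.0658 -0.0045] 0.0038587721223415916 [ 0.096  -0.4431  4.0024]
t 31.7167
[-0.1193  0.5961  1.6332 -0.      0.9152  0.0203]
```

View pics/j.png

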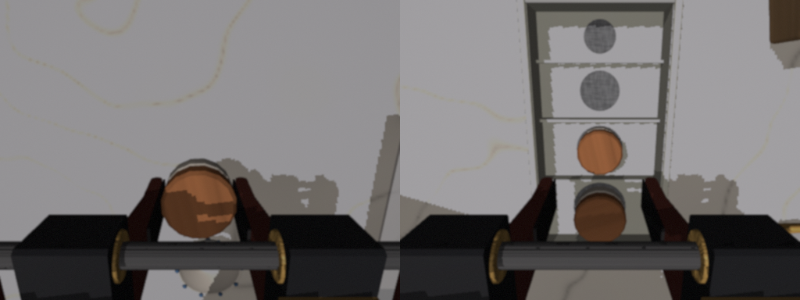

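Pot b is centred on pad 2, lid at about (600,150) in the joined view. Next are c and d.

```bash
python3 - <<'E'
from h import *
z=pick("c")
snap("wrist","pics/w10.png")
if z is not None:
    place("c",z); snap("wrist","pics/w11.png")
    z=pick("d")
    snap("wrist","pics/w12.png")
E
python3 -c "
import cv2,numpy as np
cv2.imwrite('pics/j2.png',cv2.resize(np.hstack([cv2.imread('pics/w%d.png'%i) for i in (10,11,12)]),(800,200)))"
```

```text
c desc False False gap 0.034966512070328484 [ 0.4781 -0.3337 -0.0084] [-0.0609  0.7375  0.3607] 34.9167
lifted gap 0.03441961825117785
c place True [ 0.6573 -0.0077 -0.0045] 0.0038739767136319256 [-0.529  -0.0168  4.1244]
t 39.9417
d desc False False gap 0.025778932992216667 [ 0.4281  0.0792 -0.0084] [0.2415 0.562  1.2656] 42.9083
lifted gap 0.025490035332571784
```

View pics/j2.png

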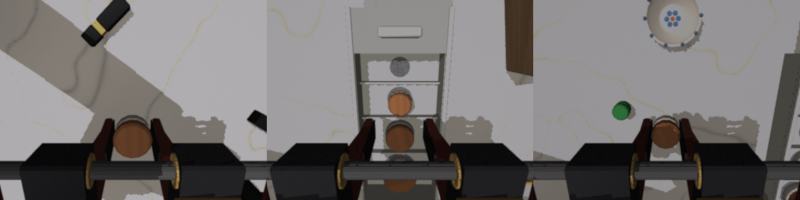

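Pot c is placed and pot d is held; the green decoy was left alone. Now I place d, then inspect from higher up.

Run:
```python
from h import *
place("d",-.0084)
goto([.627,-.16,.17],QX)
s,_=snap("wrist","pics/w13.png"); snap("scene","pics/s13.png")
c=cam("wrist",s)
for n,h in zip("abcd",(.034,.032,.030,.028)): print(n,w2p(c,[*SEAT[n][:2],h]))
```

```text
d place True [ 0.6641  0.0407 -0.0046] 0.0038359673344138413 [-0.2407 -0.1931  4.9097]
t 47.5
a [265.2765 148.8184]
b [265.6031  69.1774]
c [266.2082  -7.499 ]
d [266.7083 -77.5297]
```

View pics/w13.png

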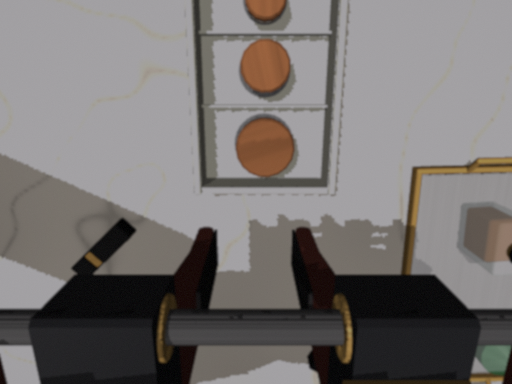

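View pics/s13.png

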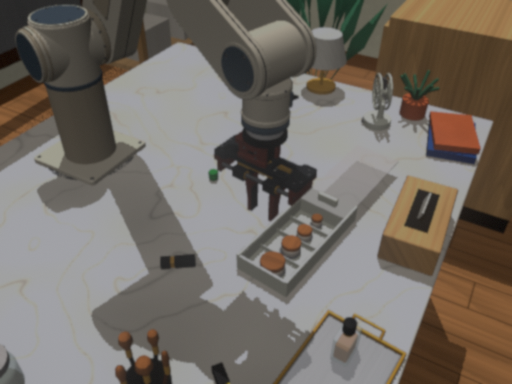

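All four pots stand centred: a at (265,146) and b at (265,67), against predictions of (265,149) and (265,69). Now I'll shut the cover.

Run:
```python
from h import *
C=np.array([.672,.0852,0])
goto(C+[0,0,.12],QC); grip(.05,15)
servo_line(C+[0,0,.045],vel=.12,until_force=8)
r=servo_line(C+[0,0,.0335],vel=.04,until_force=4); print(r)
grip(0.,15); s0=read_state(); print(s0["finger_gap"],s0["ee_pos"],s0["ft_force"])
if .008<s0["finger_gap"]<.016:
    r0=servo_line(s0["ee_pos"]-.21*U,vel=.10,until_force=14)
    s=read_state()
    r=servo_line(s["ee_pos"]-.04*U,vel=.04,until_force=14); s=read_state()
    d=s["ee_pos"]-s0["ee_pos"]; print(r0,r,-d@U,s["ee_pos"],s["ft_force"],s["finger_gap"],s["time"])
snap("wrist","pics/w14.png")
```

```text
False
0.01186114614724106 [0.672  0.0852 0.0336] [-0.1787  0.3278  0.6678]
False True 0.23100320162754123 [ 0.6398 -0.1436  0.0335] [0.8334 4.9106 4.223 ] 0.011988395408789303 55.35
```

View pics/w14.png

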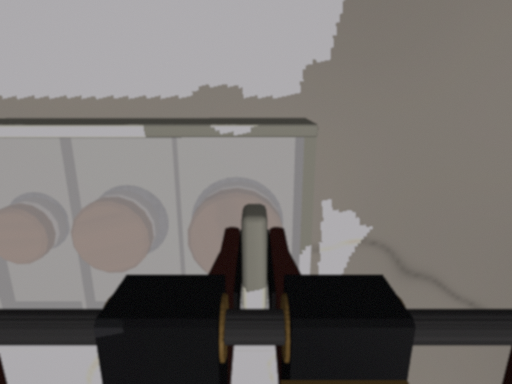

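The cover travelled exactly 231 mm to the stop. I'll release, lift and check.

Run:
```python
from h import *
grip(.035); s=read_state(); servo_line(s["ee_pos"]+[0,0,.12],vel=.15)
goto([.53,-.04,.27],QC); pause(.3)
s,im=snap("wrist","pics/w15.png"); c=cam("wrist",s); snap("scene","pics/s15.png")
print("expected shut pull px",w2p(c,[.6398,-.1436,.063]))
for n,h in zip("abcd",(.034,.032,.030,.028)): print(n,w2p(c,[*SEAT[n][:2],h]))
print(s["ft_force"],s["time"])
```

```text
expected shut pull px [339.4764  43.4149]
a [323.6074  48.3479]
b [262.0008  48.8953]
c [209.269   49.1564]
d [165.8379  49.4358]
[-0.3628  0.7986  0.2449] 58.0
```

View pics/w15.png

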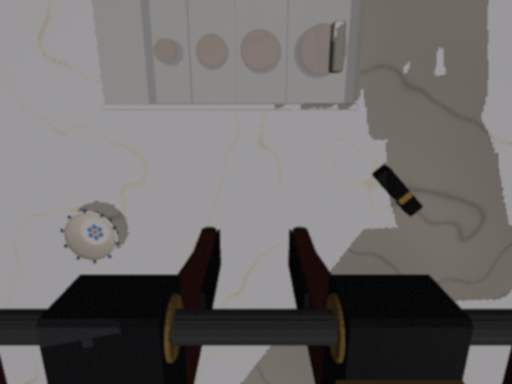

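View pics/s15.png

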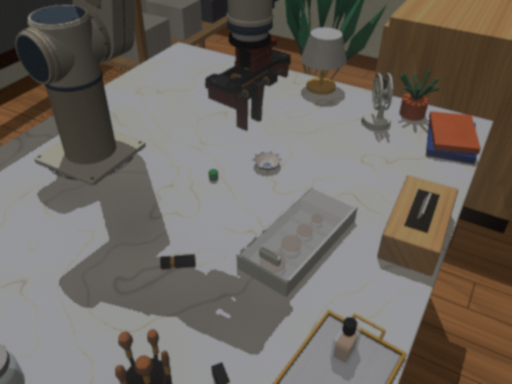

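The pots show under the shut cover at (320,48), (261,50), (212,50) and (167,50), within about 3 px of prediction. The pull is at (338,46), against a prediction of (339,43) for fully shut. The lipsticks, dish, brush cup and fan look unmoved, so I'm handing in.

```bash
python3 -c "
from rig import *
hand_in()"
```

```text
the job is handed in; nothing more can be done
```

The four pots are in the case in order of size, largest in the first compartment, and the cover is shut. I handed the job in at about 58 s of the 144 s allowed; no verdict was reported.

**Cover:** it started about 30 mm open. I slid it 200 mm back to its stop, then 231 mm shut, which is exactly its full travel.

**Pots:** each one was gripped upright and lowered until it touched the floor at the expected height (3.8–3.9 mm above pick height, for a 4 mm floor). In the last pictures all four were within about 3 px (3–4 mm) of their pad centres.

**Other objects:** the lipsticks, dish, brush cup and fan looked unmoved in the last pictures, and I left the green decoy alone. I did not measure how far any of them had moved.

**What disagreed:** the fingertips are about 11.5 mm behind the reported tool point, not 25 mm ahead of it as the specification says. My first grasp of the pull closed on air above it because of this. I found the true tip height by touching the pull and the cover lightly, and used that for the rest of the job.

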